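# Latch the vacuum sealer and start it

## Robot

A 6-joint arm with a two-finger parallel gripper is mounted at the origin on the work surface. World frame = base frame: x ahead of the robot, y to its left, z up, the work surface at z = 0. Lengths are in m, angles in rad, forces in N, time in s.
With the tool pointing down it reaches from about 0.25 to 0.775 m from the base axis. Payload 4 kg.
Tool frame: the origin (TCP) lies on the centre line of the jaws, within the pads' length; the fingertips stand 25 mm ahead of it and the grasp point (between the pads) lies 6 mm ahead of it; z points along the fingers, y is the line along which they close (so a half turn about z gives the same grasp; the last joint's range is limited). The gripper opens to 94 mm and grips with 3 to 60 N. Pads are 16 mm wide; open, the fingers measure 119 mm over their backs; the gripper's body (75 mm by 177 mm) begins 78 mm behind the grasp point.
Start: joints at [1.108, 0.087, 1.371, -0, 1.684, -0.103], TCP at [0.194, 0.515, 0.231] pointing down, gripper open.
Joint ranges: [-3.1, 3.1], [-0.76, 2.03], [0.27, 2.55], [-1.08, 4.22], [0.17, 2.65], [-2.57, 2.57]. Speed limits (rad/s): [2.79, 2.79, 3.14, 3.14, 3.14, 3.14].

## Interface

Orientations are given as [roll, pitch, yaw] about the fixed x, y, z axes, in that order (R = Rz(yaw) Ry(pitch) Rx(roll)).
In Python, from bench import sensors, optics, ticket gives the robot as it stands.
- The arm moves only by the tool send_rows, never from a script. Its argument "rows" is a list of rows, each a list of 6 numbers: the shift along the world's x, y, z in mm, then the turn, a rotation vector about the world's x, y, z in rad. In form: [[x, y, z, wx, wy, wz], ...]. A call has 1 to 8 rows; each row shifts and turns the commanded pose from where the row before left it; what a row does not reach is not made up. A row lasts 1/12 s, in which the tool goes at most 41.7 mm and 7.16 degrees, less where a joint would pass 70% of its speed; a pose out of reach is approached as far as the arm can. A call is refused whole if a number of a shift passes 41.7 or a number of a turn 0.125, either way. A call with a gripper value outside its range is refused whole. "grip" is the finger opening in mm, from 0 to 94, set as the call begins (left out, the last holds). The fingers move at their own pace and stop on an object; the grip force is fixed at half the most. Time passes only in rows, so rows that do not move let the fingers close. It gives the time, the measured TCP pose, the force, the opening and the grip force at its end, in the units of the state.
- sensors.get_obs(): the state, without advancing time (a new reading comes with each control period).
- optics.snapshot(name): name is "scene" or "top"; returns the picture (480x640x3 uint8, red, green, blue); there is no depth.
- optics.camera_model(name): a dict with "vertical_fov" (degrees; the focal length in pixels is half the picture's height over the tangent of half this angle, whatever the lens; pixels are square), "cx", "cy" (the principal point, pixels), "R" (3x3) and "t" (3): a world point X has camera coordinates R X + t. Camera axes: x right, y down, z forward; pixel columns grow to the right and rows downward; lengths in m; the calibration is good to about 2 mm. A picture is of the moment at which its call begins. camera_model takes no time and is no camera call.
- ticket.close_job(): hands the job in; it is judged then, once.
The state is a dict: "time": time; "joint_positions": joint angles; "qvel": joint speeds; "joint_torque": joint torques, N m; "tool_pos": TCP position; "ee_rot": TCP orientation; "wrist_force": force on the tool from outside, world axes, zero at the start; "wrist_torque": the same for the moment, N m; "width": finger opening in m; "finger_force": force on a finger pad.
Only numpy, scipy, OpenCV 4.12 (cv2) and the standard library are available. Lean on these libraries where they do the work, as an engineer would, in place of code of your own. Each camera call takes 0.05 s, during which the arm holds its last target. There are 200 camera calls.

## Task

Lock the vacuum sealer's lid by turning its latch fully across the lid, then start it: press the round key fully down and let it come up, and after that press the long key fully down and let it come up. Press no key before the latch is locked, press one key at a time, leave the two square keys alone, keep the lid shut, and do not disturb the crockery and other things around.

Things in the scene. Friction and masses are not known exactly. Their poses are not given: they have to be found in the camera images.
- sealer: Fixed white kitchen vacuum sealer, 220 mm deep (own x), 380 mm wide (own y). Origin under its centre, on the counter; x points to its rear (away from the robot), y to its left, z up. The front 70 mm of its top is a deck 75 mm high with the latch at the left and a black panel with four white keys at the right; behind it lies the closed steel lid, top at 90 mm.
- lid (a joint): Lid hinge at the sealer's rear, rad: 0 is closed (as it starts), positive is open. It lies shut by its weight.
- lid_front (a point): Middle of the lid's front edge, on its upper face.
- latch (a joint): Turn latch, rad: 0 is latched, the arm pointing to the sealer's rear (its x) across the lid, against a hard stop; positive is anticlockwise from above, so at 1.57 it points to the sealer's left (its y), clear of the lid. Starts at 1.2 to 1.8, upper stop 1.9. Light friction (0.08 N m); it stays where it is left.
- latch_pivot (a point): Point on the latch's vertical turning axis, at the underside of its arm (93.5 mm above the counter). Fixed to the sealer. The arm is a flat aluminium bar, 22 mm wide, 8 mm thick, reaching 70 mm from this axis.
- latch_knob (a point): Centre of the top of the latch's knob: an upright black round post 18 mm across, standing 30 mm above the arm, 55 mm from the turning axis. Its top is 131.5 mm above the counter.
- key_round (a joint): Travel of the round key, 28 mm across, m: 0 is up, 0.005 is fully down. Spring return, 1.5 N to start, 4 N fully down; 3.5 mm counts as pressed.
- key_round_top (a point): Centre of the top face of the round key, 28 mm across. White, one of four in a row along the sealer's width at 50 mm spacing, in an order that varies; top stands 10 mm above the deck (85 mm above the counter) when up.
- key_long (a joint): Travel of the long key, 20 mm wide and 44 mm from front to rear, m: 0 is up, 0.005 is fully down. Spring return, 1.5 N to start, 4 N fully down; 3.5 mm counts as pressed.
- key_long_top (a point): Centre of the top face of the long key, 20 mm wide and 44 mm from front to rear. White, one of four in a row along the sealer's width at 50 mm spacing, in an order that varies; top stands 10 mm above the deck (85 mm above the counter) when up.
- key_square_a (a joint): Travel of the square key, 24 mm, m: 0 is up, 0.005 is fully down. Spring return, 1.5 N to start, 4 N fully down; 3.5 mm counts as pressed.
- key_square_a_top (a point): Centre of the top face of the square key, 24 mm; not to be used. White, one of four in a row along the sealer's width at 50 mm spacing, in an order that varies; top stands 10 mm above the deck (85 mm above the counter) when up.
- key_square_b (a joint): Travel of the second square key, 24 mm, m: 0 is up, 0.005 is fully down. Spring return, 1.5 N to start, 4 N fully down; 3.5 mm counts as pressed.
- key_square_b_top (a point): Centre of the top face of the second square key, 24 mm; not to be used. White, one of four in a row along the sealer's width at 50 mm spacing, in an order that varies; top stands 10 mm above the deck (85 mm above the counter) when up.
- ramekin: small white ceramic bowl, 64 mm across, 35 mm high, standing on the rear right of the closed lid; a bystander. Origin at the centre of its underside.
- mug: white mug, 80 mm across, 90 mm high, standing to the left of the sealer; a bystander. Origin at the centre of its underside.
- jar: amber glass jar with wooden cap, 84 mm across, 130 mm high, to the right of the sealer; a bystander. Origin at the centre of its underside.
- canister: white ceramic canister with wooden cap, 90 mm across, 110 mm high, near the robot on the right; a bystander. Origin at the centre of its underside.
- tumbler: green glass tumbler, 72 mm across, 85 mm high, near the robot on the left; a bystander. Origin at the centre of its underside.
- spoon: wooden spoon, about 200 mm long, lying in front of the sealer; a bystander.

How it is judged:
On the way, in this order (a step that is already met when the one before it is completed fails the run):
1. the latch is turned across the lid (within 0.2 rad of its stop), all keys up (value of joint latch below 0.2 rad and value of joint each of key_round, key_long, key_square_a, key_square_b below 0.002 m), for 0.2 s.
2. the round key is pressed (3.5 mm or more), alone (value of joint key_round above 0.0035 m and value of joint each of key_long, key_square_a, key_square_b below 0.002 m), for 0.05 s.
3. then the long key is pressed (3.5 mm or more), alone (value of joint key_long above 0.0035 m and value of joint each of key_round, key_square_a, key_square_b below 0.002 m), for 0.05 s.
At the end, for the whole second after the job is handed in: The latch lies across the lid within 0.2 rad of its stop, the lid is shut (within 0.04 rad), and all four keys are up again (less than 2 mm down), the round key and then the long key having been pressed (all of step 1 and value of joint lid below 0.04 rad); the robot touches nothing.
It fails at once if a key is pressed while the latch is not locked (value of joint latch above 0.25 rad and value of joint any of key_round, key_long, key_square_a, key_square_b above 0.003 m).
It fails at once if a square key is pressed (value of joint any of key_square_a, key_square_b above 0.003 m).
It fails at once if the round and the long key are pressed together (value of joint each of key_round, key_long above 0.003 m).
It fails at once if the lid is lifted by more than 0.1 rad (value of joint lid above 0.1 rad).
It fails at once if a bystander is shoved more than 40 mm, or a standing one tipped by more than 0.5 rad (distance of any of ramekin, mug, jar, canister, tumbler, spoon from where it was at the start of the episode above 0.04 m or angle between any of ramekin, mug, jar, canister, tumbler's own z axis and vertical above 0.5 rad).
It also fails if it takes over 51 s, if anything falls off the work surface, if the arm or the gripper's body presses on something with over 40 N, if the wrist force passes 120 N, or if a joint passes its speed limit or range.

## Working session

There is one attempt and no reset: what is moved stays moved. The work goes in short steps, Python scripts to look and compute and a tool call to move; the robot and the scene stay as the last step left them, time stands still between calls to the robot, and variables do not carry over. Pictures are saved under pics/ and viewed, at most 10 in all, crops included, and the job is handed in when it is done.

Besides the shell and the picture viewer there is one more tool, called after "Request:" in YAML: its name, and indented under it one key for each argument. send_rows: Moves the arm, as the interface text tells. Its arguments: {"type":"object","properties":{"rows":{"type":"array"},"grip":{"type":"number"}},"required":["rows"]}

```bash
mkdir -p pics; python3 - <<'E'
from bench import sensors, optics
import cv2
for n in("scene","top"):
    cv2.imwrite(f"pics/{n}0.png",optics.snapshot(n)[:,:,::-1]); print(optics.camera_model(n))
o=sensors.get_obs();print(o["time"],o["tool_pos"],o["ee_rot"],o["width"])
E
```

```text
{'vertical_fov': 49.15383218166493, 'cx': 326.20108661192165, 'cy': 240.93374306069637, 'R': array([[ 0.83960985,  0.54318708, -0.001758  ],
       [ 0.38365909, -0.59531067, -0.70598223],
       [-0.38452698,  0.59207516, -0.70822737]]), 't': array([-0.41940919, -0.10309157,  1.67787663])}
{'vertical_fov': 43.444606133147076, 'cx': 329.9598137321681, 'cy': 242.74735509590778, 'R': array([[ 0.02884939, -0.99954932,  0.00829828],
       [-0.98598937, -0.02982056, -0.16412099],
       [ 0.16429449, -0.00344722, -0.98640531]]), 't': array([-0.02722807,  0.51897193,  1.38225104])}
0.1 [0.1934676  0.51438985 0.22944339] [-3.13965840e+00 -1.88223864e-04  2.78179195e+00] 0.0941491416085576
```

View pics/top0.png

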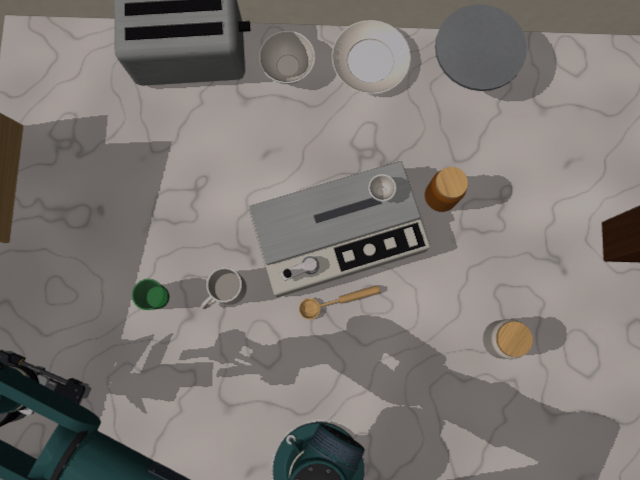

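View pics/scene0.png

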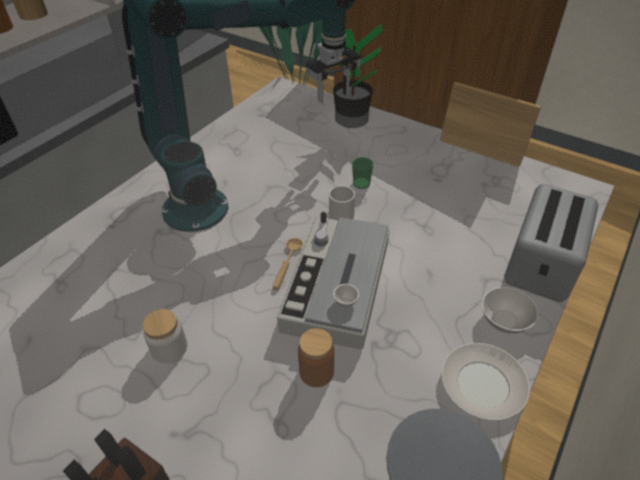

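Top view: the keys run square (349,256), round (369,250), square (390,243), long (411,237). The latch pivot is near (310,265) and its knob near (288,273), with the mug at (225,286).

```bash
cat > h.py <<'E'
import numpy as np, cv2
from bench import sensors, optics
def ray(n,u,v,z):
    c=optics.camera_model(n); f=240/np.tan(np.radians(c["vertical_fov"]/2)); R=np.array(c["R"]);t=np.array(c["t"])
    o=-R.T@t; d=R.T@np.array([(u-c["cx"])/f,(v-c["cy"])/f,1]); return o+d*(z-o[2])/d[2]
def proj(n,X):
    c=optics.camera_model(n); f=240/np.tan(np.radians(c["vertical_fov"]/2)); p=np.array(c["R"])@X+c["t"]; return f*p[:2]/p[2]+[c["cx"],c["cy"]]
E
python3 - <<'E'
from h import *
for n,(x0,y0,x1,y1) in dict(top=(240,150,440,300),scene=(270,200,400,350)).items():
    im=cv2.imread(f"pics/{n}0.png"); c=im[y0:y1,x0:x1]
    cv2.imwrite(f"pics/{n}c.png",cv2.resize(c,None,fx=4,fy=4,interpolation=cv2.INTER_CUBIC))
    g=cv2.cvtColor(c,cv2.COLOR_BGR2GRAY)
    blk=(g<60).astype(np.uint8)
    k,lab,st,ce=cv2.connectedComponentsWithStats(blk)
    for i in range(1,k):
        if st[i,4]>12: print(n,"black",st[i],ce[i]+[x0,y0])
    i=1+np.argmax(st[1:,4]); cs,_=cv2.findContours((lab==i).astype(np.uint8),0,2)
    hull=cv2.fillConvexPoly(np.zeros_like(g),cv2.convexHull(max(cs,key=len)),1)
    w=((g>110)&(hull>0)).astype(np.uint8)
    k,lab,st,ce=cv2.connectedComponentsWithStats(w)
    for i in range(1,k):
        if st[i,4]>20: p=ce[i]+[x0,y0]; print(n,"key",st[i],p,ray(n,*p,.085).round(4))
E
```

```text
top black [185  29  15  33 245] [431.93469388 197.79183673]
top black [ 75  49  66  24 454] [345.95814978 209.63876652]
top black [  95   73   90   48 1545] [377.68349515 247.15857605]
top black [ 44 119   7   9  49] [287.04081633 272.97959184]
top black [  1 127   5  11  25] [242.96 282.96]
top key [164  77  14  20 162] [410.2962963  236.35802469] [ 0.533  -0.1962  0.085 ]
top key [144  87  12  12 102] [389.53921569 242.78431373] [ 0.5166 -0.1485  0.085 ]
top key [123  94  12  11 105] [368.84761905 249.1047619 ] [ 0.5005 -0.1013  0.085 ]
top key [102 100  13  12 104] [348.15384615 255.40384615] [ 0.4845 -0.0542  0.085 ]
scene black [51 13  5  9 33] [323.24242424 216.93939394]
scene black [ 12  56  40  61 662] [302.59365559 286.5755287 ]
scene key [36 58 10  8 62] [310.40322581 261.66129032] [ 0.4847 -0.0544  0.085 ]
scene key [31 72 10  8 67] [305.46268657 275.44776119] [ 0.5013 -0.1017  0.085 ]
scene key [25 86 11  9 67] [300.11940299 289.80597015] [ 0.5172 -0.1488  0.085 ]
scene key [ 16 101  18   9 117] [294.7008547  304.97435897] [ 0.5337 -0.1958  0.085 ]
```

View pics/topc.png

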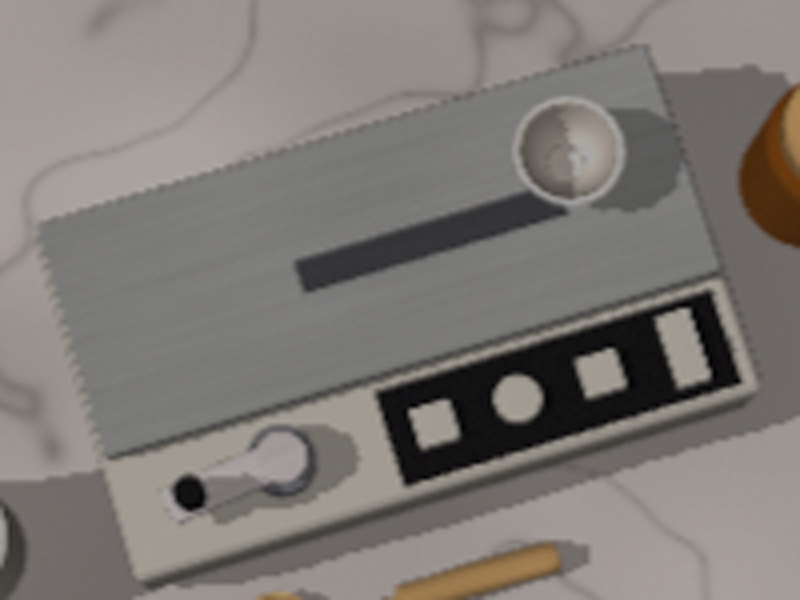

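View pics/scenec.png

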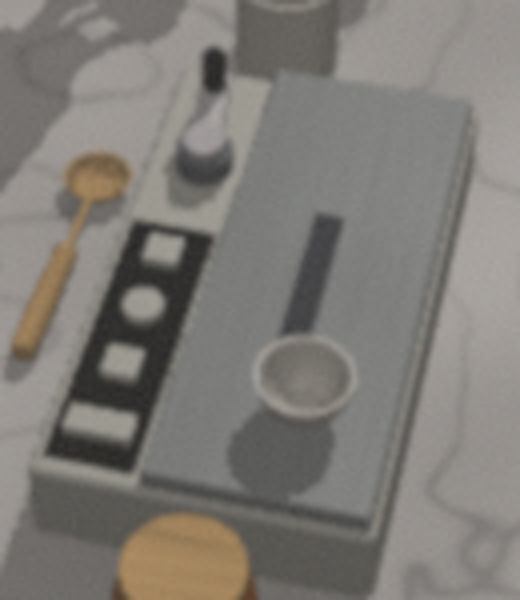

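```bash
python3 - <<'E'
from h import *
print("knob",ray("top",240+189/4,150+493/4,.1315),ray("scene",270+213/4,200+54/4,.1315))
print("pivot",ray("top",240+281/4,150+458/4,.1015),ray("scene",270+207/4,200+138/4,.1015))
# deck corners, front left/right, z=.075
A=ray("top",240+142/4,150+583/4,.075);B=ray("top",240+757/4,150+387/4,.075);print(A,B,np.linalg.norm(A-B))
k=np.array([[.4846,-.0543],[.5009,-.1015],[.5169,-.1487],[.5334,-.196]])
d=k[0]-k[3];print("yaw",np.arctan2(-d[0],d[1]))
E
```

```text
knob [0.43405972 0.08026078 0.1315    ] [0.43735122 0.0813693  0.1315    ]
pivot [0.45879416 0.03127598 0.1015    ] [0.46276917 0.03452933 0.1015    ]
[0.38817613 0.1086453  0.075     ] [ 0.51178032 -0.24157693  0.075     ] 0.3713941411744542
yaw 0.3316679334015372
```

Request:
send_rows:
  rows:
    - [15,-27,0,0,0,-0.075]
    - [15,-27,0,0,0,-0.075]
    - [15,-27,0,0,0,-0.075]
    - [15,-27,0,0,0,-0.075]
    - [15,-27,0,0,0,-0.075]
    - [15,-27,0,0,0,-0.075]
    - [15,-27,0,0,0,-0.075]
    - [15,-27,0,0,0,-0.075]
  grip: 34

```text
time: 0.77
tool_pos: [0.3138, 0.2973, 0.23]
ee_rot: [-3.141, 0.0, 2.178]
wrist_force: [0.6, 1.1, 0.1]
width: 0.0442
finger_force: 0.0
```

Request:
send_rows:
  rows:
    - [15,-27,0,0,0,-0.075]
    - [15,-27,0,0,0,-0.075]
    - [15,-27,0,0,0,-0.075]
    - [15,-27,0,0,0,-0.075]
    - [15,-27,0,0,0,-0.075]
    - [15,-27,0,0,0,-0.075]
    - [15,-27,0,0,0,-0.075]
    - [0,0,0,0,0,0]

```text
time: 1.43
tool_pos: [0.4202, 0.1057, 0.2297]
ee_rot: [-3.141, 0.003, 1.648]
wrist_force: [0.3, -1.2, 0.3]
width: 0.0345
finger_force: 0.0
```

Request:
send_rows:
  rows:
    - [15,-25,0,0,0,0]
    - [0,0,-25,0,0,0]
    - [0,0,-25,0,0,0]
    - [0,0,-15,0,0,0]
    - [0,0,0,0,0,0]
    - [0,0,0,0,0,0]

```text
time: 1.93
tool_pos: [0.4328, 0.0852, 0.1647]
ee_rot: [-3.139, -0.0, 1.658]
wrist_force: [0.2, -0.2, 0.6]
width: 0.0342
finger_force: 0.0
```

```bash
python3 - <<'E'
from h import *
a=cv2.resize(optics.snapshot("top")[180:320,240:380,::-1],None,fx=4,fy=4)
b=cv2.resize(optics.snapshot("scene")[150:290,260:320+20,::-1],None,fx=4,fy=4)
cv2.imwrite("pics/c1.png",b if 0 else np.hstack([a[:, :440],b]))
E
```

```text
(no output)
```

View pics/c1.png

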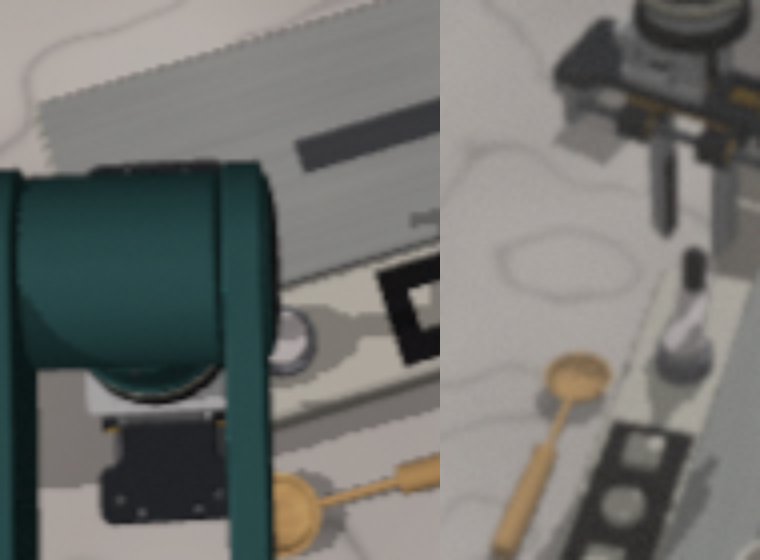

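In the scene half, the knob (crop ~(693,268)) sits directly below and between the two fingers. I'll correct by a few mm and descend.

Request:
send_rows:
  rows:
    - [3,-4,0,0,0,0]
    - [0,0,-15,0,0,0]
    - [0,0,-16,0,0,0]
    - [0,0,0,0,0,0]

```text
time: 2.37
tool_pos: [0.4357, 0.0806, 0.1329]
ee_rot: [-3.138, 0.0, 1.657]
wrist_force: [-0.4, -0.6, -0.1]
width: 0.0341
finger_force: 0.0
```

Request:
send_rows:
  rows:
    - [0,0,0,0,0,0]
    - [0,0,0,0,0,0]
  grip: 26

```text
time: 2.53
tool_pos: [0.4375, 0.0808, 0.1359]
ee_rot: [3.139, 0.0, 1.657]
wrist_force: [0.1, -0.4, -0.3]
width: 0.0267
finger_force: 0.0
```

Request:
send_rows:
  rows:
    - [9,3.6,0,0,0,-0.06]
    - [9.4,2,0,0,0,-0.1]
    - [9.6,0.3,0,0,0,-0.1]
    - [9.5,-1.3,0,0,0,-0.1]
    - [9.1,-3,0,0,0,-0.1]
    - [0,0,0,0,0,0]

```text
time: 3.03
tool_pos: [0.485, 0.0825, 0.1359]
ee_rot: [3.139, -0.001, 1.195]
wrist_force: [0.9, 0.8, 0.2]
width: 0.026
finger_force: 0.0
```

Request:
send_rows:
  rows:
    - [8.5,-4.5,0,0,0,-0.1]
    - [7.5,-5.9,0,0,0,-0.1]
    - [6.4,-7.1,0,0,0,-0.1]
    - [5.1,-8.1,0,0,0,-0.1]
    - [0,0,0,0,0,0]

```text
time: 3.45
tool_pos: [0.5118, 0.0561, 0.1356]
ee_rot: [3.14, -0.001, 0.797]
wrist_force: [-0.1, 0.5, 0.2]
width: 0.0261
finger_force: 0.0
```

Request:
send_rows:
  rows:
    - [2,-5,0,0,0,0]
    - [1.5,-5,0,0,0,0]
    - [0,0,0,0,0,0]

```text
time: 3.7
tool_pos: [0.514, 0.0476, 0.135]
ee_rot: [-3.14, -0.002, 0.799]
wrist_force: [-1.1, 5.0, 2.1]
width: 0.0258
finger_force: 1.9
```

Request:
send_rows:
  rows:
    - [1,-4,0,0,0,0]
    - [0,0,0,0,0,0]

```text
time: 3.87
tool_pos: [0.5141, 0.0471, 0.1349]
ee_rot: [-3.133, -0.006, 0.8]
wrist_force: [-2.5, 12.7, 2.7]
width: 0.0259
finger_force: 5.5
```

Request:
send_rows:
  rows:
    - [-1,5,0,0,0,0]
    - [0,0,20,0,0,0]
    - [0,0,30,0,0,0]
    - [0,-35,0,0,0,0]
    - [-4,-35,0,0,0,0]
    - [-4,-35,0,0,0,0]
    - [-4,-35,0,0,0,0]
    - [0,0,0,0,0,0]
  grip: 30

```text
time: 4.53
tool_pos: [0.5014, -0.0983, 0.1847]
ee_rot: [3.138, 0.004, 0.792]
wrist_force: [-0.9, 0.1, 0.4]
width: 0.0301
finger_force: 0.0
```

Request:
send_rows:
  rows:
    - [0,0,0,0,0,0]
    - [0,0,0,0,0,0]
    - [0,0,0,0,0,0]
    - [0,0,0,0,0,0]
  grip: 0

```text
time: 4.87
tool_pos: [0.5024, -0.0911, 0.1845]
ee_rot: [3.141, 0.0, 0.799]
wrist_force: [0.2, -0.4, -0.3]
width: 0.0068
finger_force: 0.0
```

```bash
python3 - <<'E'
from h import *
b=cv2.resize(optics.snapshot("scene")[180:330,260:400,::-1],None,fx=4,fy=4)
cv2.imwrite("pics/c2.png",b); o=sensors.get_obs(); print(o["tool_pos"],o["width"],o["time"])
E
```

```text
[ 0.50237512 -0.09111003  0.18451243] 0.0030037663409013936 4.9167
```

View pics/c2.png

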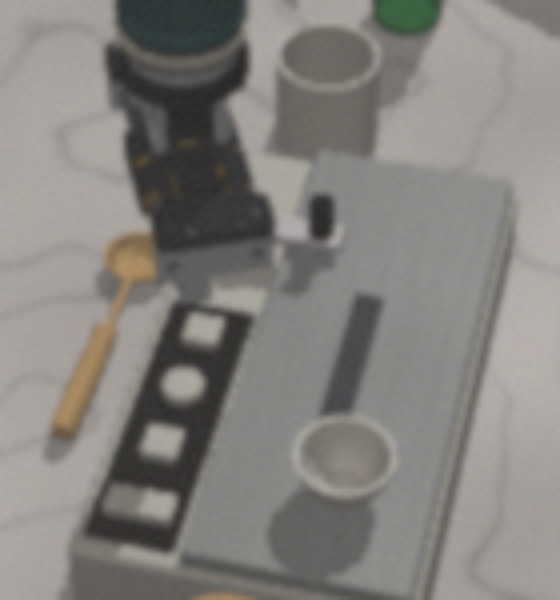

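```bash
python3 - <<'E'
from h import *
print((proj("scene",np.array([.5024,-.0911,.1595]))-[260,180])*4,(proj("scene",np.array([.5125,.0504,.1315]))-[260,180])*4, (proj("scene",np.array([.5009,-.1015,.085]))-[260,180])*4)
print(sensors.get_obs()["tool_pos"],sensors.get_obs()["width"])
E
```

```text
[189.37611137 293.5714298 ] [321.12849385 200.33776403] [181.56080711 381.36635398]
[ 0.50237512 -0.09111003  0.18451243] 0.0030037663409013936
```

Request:
send_rows:
  rows:
    - [-1.5,-10,-20,0,0,0]
    - [0,0,-20,0,0,0]
    - [0,0,-20,0,0,0]
    - [0,0,0,0,0,0]
    - [0,0,0,0,0,0]

```text
time: 5.33
tool_pos: [0.5001, -0.1013, 0.1235]
ee_rot: [-3.139, 0.001, 0.798]
wrist_force: [0.1, -0.1, 0.4]
width: 0.0007
finger_force: 0.0
```

```bash
python3 - <<'E'
from h import *
b=cv2.resize(optics.snapshot("scene")[180:330,260:400,::-1],None,fx=4,fy=4)
cv2.imwrite("pics/c3.png",b); o=sensors.get_obs(); print(o["tool_pos"],o["width"],o["time"])
E
```

```text
[ 0.50102397 -0.1016768   0.12499832] 0.00028656820916724403 5.3833
```

View pics/c3.png

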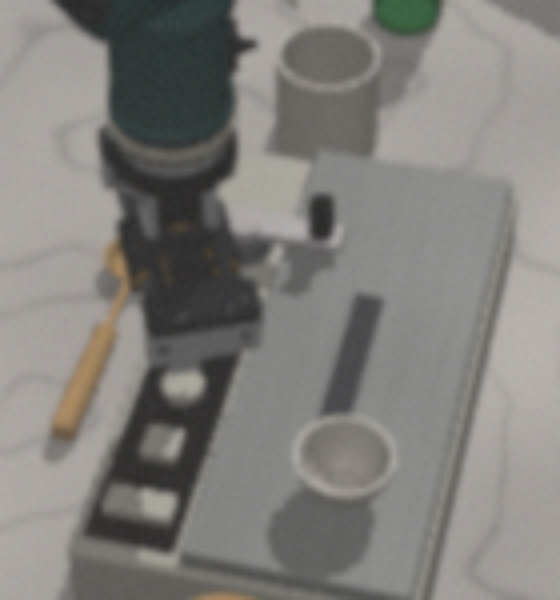

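The fingers are hidden behind the gripper body, which points at the camera. The tip is at z≈0.100 over the round key, and the latch lies across the lid with its knob at (322,215).

Request:
send_rows:
  rows:
    - [0,0,-8,0,0,0]
    - [0,0,-7,0,0,0]
    - [0,0,-3,0,0,0]
    - [0,0,-2,0,0,0]
    - [0,0,0,0,0,0]

```text
time: 5.8
tool_pos: [0.5014, -0.1023, 0.1055]
ee_rot: [3.14, -0.001, 0.797]
wrist_force: [-0.0, 0.8, 4.2]
width: 0.0002
finger_force: 1.8
```

Request:
send_rows:
  rows:
    - [0,0,-1,0,0,0]
    - [0,0,-1,0,0,0]
    - [0,0,0,0,0,0]

```text
time: 6.05
tool_pos: [0.5015, -0.1022, 0.1051]
ee_rot: [3.139, -0.001, 0.797]
wrist_force: [-1.8, 0.8, 10.5]
width: 0.0008
finger_force: 5.4
```

Request:
send_rows:
  rows:
    - [0,0,10,0,0,0]
    - [0,0,20,0,0,0]
    - [0,0,12,0,0,0]
    - [8,-23.5,0,0,0,0]
    - [8,-23.5,0,0,0,0]
    - [8,-23.5,0,0,0,0]
    - [8,-23.5,0,0,0,0]
    - [0,0,0,0,0,0]

```text
time: 6.72
tool_pos: [0.5334, -0.2, 0.1442]
ee_rot: [3.14, 0.002, 0.793]
wrist_force: [-0.1, -0.0, 0.2]
width: 0.0002
finger_force: 0.0
```

Request:
send_rows:
  rows:
    - [0,0,0,0,0,0]
    - [0,0,0,0,0,0]

```text
time: 6.88
tool_pos: [0.5324, -0.1957, 0.1442]
ee_rot: [-3.14, -0.0, 0.797]
wrist_force: [0.4, 0.6, 0.3]
width: 0.0006
finger_force: 0.0
```

Request:
send_rows:
  rows:
    - [0,0,-15,0,0,0]
    - [0,0,-12,0,0,0]
    - [0,0,-7,0,0,0]
    - [0,0,-3,0,0,0]
    - [0,0,-2,0,0,0]
    - [0,0,0,0,0,0]

```text
time: 7.38
tool_pos: [0.5323, -0.1953, 0.1059]
ee_rot: [-3.14, -0.0, 0.797]
wrist_force: [-2.3, 2.0, 3.1]
width: 0.0004
finger_force: 1.8
```

Request:
send_rows:
  rows:
    - [0,0,-1,0,0,0]
    - [0,0,-1,0,0,0]
    - [0,0,0,0,0,0]

```text
time: 7.63
tool_pos: [0.533, -0.1959, 0.1052]
ee_rot: [3.141, -0.001, 0.797]
wrist_force: [-2.4, 2.4, 7.1]
width: 0.0004
finger_force: 3.8
```

Request:
send_rows:
  rows:
    - [0,0,-1,0,0,0]
    - [0,0,0,0,0,0]

```text
time: 7.8
tool_pos: [0.533, -0.1959, 0.1051]
ee_rot: [3.141, -0.001, 0.797]
wrist_force: [-4.9, 3.6, 11.0]
width: 0.0008
finger_force: 5.4
```

Request:
send_rows:
  rows:
    - [0,0,10,0,0,0]
    - [0,0,25,0,0,0]
    - [0,0,35,0,0,0]
    - [-35,0,30,0,0,0]
    - [-40,0,20,0,0,0]
    - [-40,0,0,0,0,0]
    - [0,0,0,0,0,0]
    - [0,0,0,0,0,0]

```text
time: 8.47
tool_pos: [0.423, -0.1966, 0.2189]
ee_rot: [3.139, -0.0, 0.795]
wrist_force: [-0.3, -0.3, 0.5]
width: 0.0003
finger_force: 0.0
```

```bash
python3 - <<'E'
from h import *
a=optics.snapshot("top")[:,:,::-1]; b=optics.snapshot("scene")[:,:,::-1]
cv2.imwrite("pics/c4.png",np.hstack([a[150:350,120:520],b[150:350,240:440]])); o=sensors.get_obs(); print(o["tool_pos"],o["wrist_force"])
E
```

```text
[ 0.424551   -0.19660159  0.21833137] [-0.26864008  0.47861162  0.12255866]
```

View pics/c4.png

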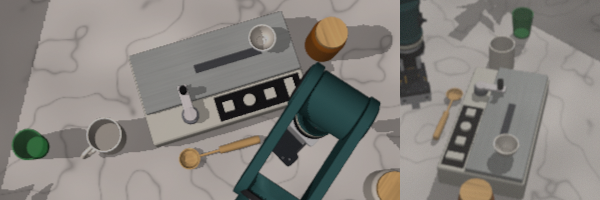

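The latch lies across the lid with its knob at crop (183,90). The keys are up, the bystanders haven't moved, and the arm is clear.

```bash
python3 -c "
from bench import ticket; print(ticket.close_job())"
```

```text
the job is handed in; nothing more can be done
None
```

I turned the latch to its stop across the lid, pressed and released the round key and then the long key, moved the arm clear and handed the job in; no verdict came back.

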